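Tighten the canister bung until it clicks

ROBOT

A 6-joint arm with a two-finger parallel gripper is mounted at the origin on the work surface. World frame = base frame: x ahead of the robot, y to its left, z up, the work surface at z = 0. Lengths are in mm, angles in rad, forces in N, time in s.
With the tool pointing down it reaches from about 150 to 775 mm from the base axis. Payload 6.1 kg.
Tool frame: the origin (TCP) lies midway between the tips of the shut fingers; the grasp point (between the pads) lies 19 mm behind it; z points along the fingers, y is the line along which they close (so a half turn about z gives the same grasp; the last joint's range is limited). The gripper opens to 85 mm and grips with 20 to 120 N. Pads are 22 mm wide; open, the fingers measure 114 mm over their backs; the gripper's body (76 mm by 85 mm) begins 54 mm behind the grasp point. The pads swing forward as they close: fully open they stand 13 mm farther back than shut.
Start: joints at [-1.199, 0.126, -0.04, 1.405, 0, 1.571], TCP at [190.721, -489.115, 231.295] pointing down, gripper open.
Joint ranges: [-2.72, 2.72], [-0.95, 1.95], [-1.27, 1.35], [-1.78, 2.02], [-1.46, 1.47], [-3.14, 3.14]. Speed limits (rad/s): [2.39, 2.39, 3.01, 3.14, 3.14, 3.14].

INTERFACE

Orientations are given as a rotation vector (axis times angle).
In Python, from station import telemetry, cams, env, nets gives the robot as it stands.
- The arm moves only by the tool carry_out, never from a script. Its argument "plan" is a list of rows, each an object of numbers: "gripper": the opening, from -1 (shut) to 1 (fully open); "dx", "dy", "dz": the shift along the world's x, y, z in mm; "rx", "ry", "rz": the turn, a rotation vector about the world's x, y, z in degrees. In form: [{"gripper": .., "dx": .., "dy": .., "dz": .., "rx": .., "ry": .., "rz": ..}, ...]. A call has 1 to 10 rows; each row is the pose to reach, as a shift and turn from the pose commanded when the call began; what a row does not reach only later rows make up. A row lasts 1/10 s, in which the tool goes at most 50 mm and 8.59 degrees, less where a joint would pass 70% of its speed; a pose out of reach is approached as far as the arm can. A call with a gripper value outside its range is refused whole. The fingers move at their own pace and stop on an object; "squeeze" is the grip in N (left out, the last holds). Time passes only in rows, so rows that repeat a pose let the fingers close. It gives the time, the measured TCP pose, the force, the opening and the grip force at its end, in the units of the state.
- telemetry.state(): the state, without advancing time (a new reading comes with each control period).
- cams.grab_frame(name): name is "scene" or "side" or "wrist"; returns a dict with "color" (400x640x3 uint8, red, green, blue), "mtx" (3x3 intrinsics, pixels), "world_from_camera" (4x4, takes a point from camera to world coordinates). Camera axes: x right, y down, z forward; pixel columns grow to the right and rows downward; lengths in mm; the calibration is good to about 2 mm. The wrist camera is an equidistant fisheye: a pixel r from the principal point sees the ray r / f radians off the axis. A picture is of the moment at which its call begins. There is no depth.
- env.hand_in(): hands the job in; it is judged then, once.
Trained networks look in a picture, given as the dict that the camera call returned (one of the last four; its "shot" number tells which), for a name from the list of things; names that differ only in an ending like _2 or _b are one class to them, and where a whole thing is asked for, a point or a joint stands for the part that bears it (a point fixed in the world has none). Each returns a list of dicts, best first, with "confidence" (0 to 1); they miss things now and then, are a little off and sometimes report something else, mostly with a low value. They report only what shows in the picture. A call takes as long as a camera call. They do not tell look-alikes from the thing itself.
- nets.spot_in(picture, thing): "location" ([x, y, z] in mm, in world coordinates, good to about 4 mm: the middle of the surface that is visible of it).
- nets.masks_of(picture, thing): "region" (400x640 bool, what is visible of it).
The state is a dict: "time": time; "q": joint angles; "qd": joint speeds; "joint_efforts": joint torques, N m; "eef_pos": TCP position; "ee_rot": TCP orientation; "contact_force": force on the tool from outside, world axes, zero at the start; "moment": the same for the moment, N m; "width": finger opening in mm; "grip_force": force on a finger pad.
Only numpy, scipy, OpenCV 4.12 (cv2) and the standard library are available. Lean on these libraries where they do the work, as an engineer would, in place of code of your own. Each camera call takes 0.05 s, during which the arm holds its last target. There are 200 camera calls.

TASK

Take the black bung key, set its socket fully down over the square head of the bung on the white canister, and turn it clockwise (seen from above) until the torque-limiting head clicks and slips at the end of the thread. Stop after the first click (a second or third does no harm, a fourth spoils the ratchet), do not loosen it again, and let go with the key left standing upright on the head; do not press hard on the bung, and leave the other things on the counter alone.

Things in the scene. Friction and masses are not known exactly. Their poses are not given: they have to be found in the camera images.
- key_bar (a point): Bung key: black plastic, loose, 90 g, standing upright. This point is on its vertical axis in the wing bar on top, 42 mm above the key's underside. The bar runs along this point's x, 66 mm long, 14 mm thick (y), from 23 to 57 mm above the underside; z is up. Fully seated on the head, this point is 25 mm above head_top.
- key_socket (a point): Centre of the mouth of the key's socket, in its underside. The socket block under the bar is 40 x 40 mm and 23 mm high; its square blind hole is 24.2 mm wide and 17 mm deep, sides parallel to the bar (x) and across it (y), edges not chamfered.
- head_top (a point): Centre of the flat top of the bung's grey square drive head: 22 mm square, sides parallel to this point's x and y, 18 mm high, the top 4 mm tapering to 16 mm square. The key fits in any of the four quarter turns, with about 6 degrees of play each way. It starts 0.6 to 1.6 mm higher than when the thread is home; home, this point is 45.3 mm above canister_top.
- head_foot (a point): Centre of the foot of the square head, on a 48 mm flange over the round white neck (72 mm across). Turned clockwise from above, the thread runs at 0.03 to 0.15 N m for an unknown 0.6 to 1.6 rad, sinking 1 mm per rad, then stops dead; further turning builds up to about 0.3 N m, then the torque falls below zero as the head clicks over its ratchet, 0.3 to 0.4 rad past the stop. Turned back, it unscrews.
- ratchet (a joint): How far the head has slipped clockwise on its inner ratchet, rad: 0 at the start, under 0.1 while the thread still runs; one click each 45 degrees: about 0.75 after one click, 1.55 after two, 2.35 after three. Each time it snaps over on its own from about 0.37 rad past the last notch to the next notch.
- canister_top (a point): Centre of the top face of the white plastic canister (full, does not move): 200 mm (x) by 250 mm (y), 115 mm high; z is up. The neck's axis stands 20 mm towards -y from here and the neck is 24 mm high; a carrying handle rises 33 mm above the top face along the edge at +105 mm in y.
- spray_mid (a point): Bystander: pale bottle with a blue cap, 60 mm across, 170 mm high; this point is half-way up. Leave alone.
- bowl_mid (a point): Bystander: round steel bowl, 100 mm across, 45 mm high; this point is half-way up. Leave alone.
- pad_mid (a point): Bystander: green scouring pad block, 100 x 65 x 28 mm; this point is half-way up. Leave alone.
Things that resemble listed ones, but are neither listed nor needed, are in the scene too. Of the things that look like the part that bears key_bar, take the one that is farthest to the robot's right at the start.

How it is judged:
By the outcome, as a careful person would: the job done as asked, in the order asked, and still so for the second after the job is handed in, with the robot touching nothing.
It also fails if it takes over 61 s, if anything falls off the work surface, if the arm or the gripper's body presses on something with over 40 N, if the wrist force passes 120 N, or if a joint passes its speed limit or range.

## Working session

There is one attempt and no reset: what is moved stays moved. The work goes in short steps, Python scripts to look and compute and a tool call to move; the robot and the scene stay as the last step left them, time stands still between calls to the robot, and variables do not carry over. Pictures are saved under pics/ and viewed, at most 10 in all, crops included, and the job is handed in when it is done.

Besides the shell and the picture viewer there is one more tool, called after "Call:" by a JSON object that holds its "method" and its "body", one argument or row to a line. carry_out: Moves the arm, as the interface text tells. Its arguments: {"type":"object","properties":{"plan":{"type":"array"},"squeeze":{"type":"number"}},"required":["plan"]}

```bash
mkdir -p pics; ls; cat > h.py <<'E'
import numpy as np, cv2
from station import telemetry, cams, env, nets
def save(p,n,crop=None,s=1):
    im=p["color"][:,:,::-1]
    if crop: a,b,c,d=crop; im=im[b:d,a:c]
    cv2.imwrite(f"pics/{n}.png",cv2.resize(im,None,fx=s,fy=s,interpolation=cv2.INTER_CUBIC))
def ray(p,u,v):
    K=p["mtx"];T=p["world_from_camera"];d=T[:3,:3]@np.array([(u-K[0,2])/K[0,0],(v-K[1,2])/K[1,1],1]);return T[:3,3],d
def atz(p,u,v,z):
    o,d=ray(p,u,v);return o+d*(z-o[2])/d[2]
def proj(p,X):
    T=p["world_from_camera"];c=T[:3,:3].T@(np.array(X)-T[:3,3]);q=p["mtx"]@c;return q[:2]/q[2]
E
python3 - <<'E'
from h import *
s=telemetry.state();print({k:np.round(v,3) for k,v in s.items()})
P={n:cams.grab_frame(n) for n in("scene","side")}
for n,p in P.items():
    save(p,n+"0")
    print(n,np.round(p["world_from_camera"],3).tolist(),p["mtx"].tolist())
    for t in("key_bar","key_socket","head_top","head_foot","canister_top","spray_mid","bowl_mid","pad_mid"):
        for d in nets.spot_in(p,t): print(n,t,round(d["confidence"],2),np.round(d["location"]),np.round(proj(p,d["location"])))
E
```

```text
pics
{'time': np.float64(0.0), 'q': array([-1.199,  0.126, -0.041,  1.405,  0.   ,  1.571]), 'qd': array([ 0.   , -0.   ,  0.001, -0.   , -0.001, -0.   ]), 'joint_efforts': array([-2.0000e-03, -4.3592e+01,  3.5292e+01,  1.7000e-02, -0.0000e+00,
       -0.0000e+00]), 'eef_pos': array([ 190.598, -488.761,  230.542]), 'ee_rot': array([-3.086, -0.58 ,  0.   ]), 'contact_force': array([-0.717,  0.105, -0.311]), 'moment': array([-0.008,  0.009,  0.002]), 'grip_force': np.float64(0.0), 'width': np.float64(85.577)}
scene [[-0.461, 0.627, -0.628, 1010.485], [0.887, 0.314, -0.338, 150.035], [-0.015, -0.713, -0.701, 680.282], [0.0, 0.0, 0.0, 1.0]] [[409.08817742552793, 0.0, 320.8786781201305], [0.0, 409.08817742552793, 201.85529641125422], [0.0, 0.0, 1.0]]
scene key_bar 0.84 [ 402. -128.   30.] [340. 200.]
scene key_bar 0.72 [359. -34.  21.] [385. 204.]
scene key_bar 0.67 [ 469. -204.   30.] [296. 208.]
scene key_bar 0.4 [ 618. -380.   29.] [191. 226.]
scene key_socket 0.92 [363. -34.  26.] [385. 203.]
scene key_socket 0.68 [ 405. -125.   29.] [341. 201.]
scene key_socket 0.65 [ 468. -207.   35
[... 884 characters left out ...]
ey_bar 0.83 [346. -48.  37.] [246. 208.]
side key_bar 0.74 [ 510. -142.   29.] [324. 234.]
side key_socket 0.84 [ 456. -221.   36.] [303. 265.]
side key_socket 0.78 [348. -46.  39.] [246. 207.]
side key_socket 0.62 [ 514. -142.   26.] [325. 235.]
side key_socket 0.61 [ 387. -135.   39.] [265. 234.]
side head_top 0.72 [562. 131. 147.] [328. 119.]
side head_foot 0.71 [563. 136. 140.] [328. 120.]
side canister_top 0.55 [556.  69. 111.] [329. 145.]
side spray_mid 0.9 [ 684. -137.   91.] [405. 205.]
side spray_mid 0.33 [ 490. -390.   29.] [335. 347.]
side bowl_mid 0.63 [ 639. -356.   24.] [413. 319.]
side bowl_mid 0.35 [564. 135. 149.] [328. 117.]
side pad_mid 0.91 [ 492. -392.   31.] [336. 348.]
```

View pics/scene0.png

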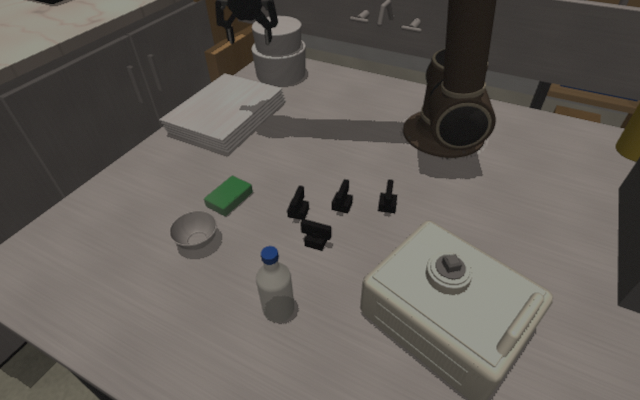

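View pics/side0.png

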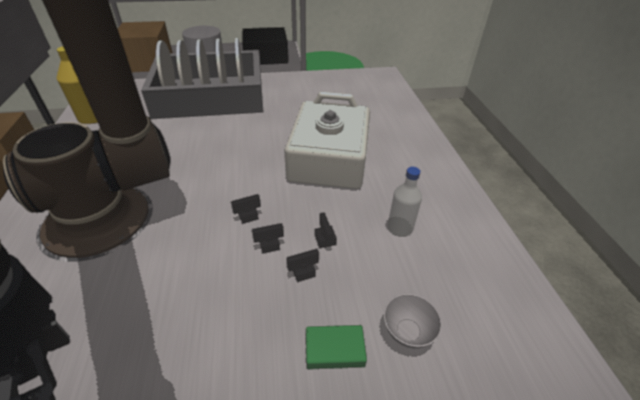

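The scene view shows four upright black keys: scene pixels (297,205), (342,198), (388,197) and (316,235), at world y ≈ -213, -131, -40 and -135. The one farthest right (lowest y) is at scene (297,205), side (302,264). The canister's bung is at scene (452,265), side (330,119).

```bash
cat >> h.py <<'E'
from scipy.optimize import minimize
def boxpts(x0,x1,y0,y1,z0,z1): return np.array([[x,y,z] for x in(x0,x1) for y in(y0,y1) for z in(z0,z1)],float)
KEY=[boxpts(-33,33,-7,7,23,57),boxpts(-20,20,-20,20,0,23)]
def frus(w0,w1,z0,z1): return np.vstack([boxpts(-w0/2,w0/2,-w0/2,w0/2,z0,z0),boxpts(-w1/2,w1/2,-w1/2,w1/2,z1,z1)])
HEAD=[frus(22,22,-18,-4),frus(22,16,-4,0)]
def projn(p,X):
    T=p["world_from_camera"];c=(X-T[:3,3])@T[:3,:3];q=c@p["mtx"].T;return q[:,:2]/q[:,2:]
def sil(p,parts,x,y,z,yaw,S=4):
    c,s=np.cos(yaw),np.sin(yaw);R=np.array([[c,-s,0],[s,c,0],[0,0,1]])
    m=np.zeros((400*S,640*S),np.uint8)
    for b in parts:
        uv=projn(p,b@R.T+[x,y,z]);h=cv2.convexHull(((uv+.5)*S).astype(np.float32)).astype(np.int32);cv2.fillConvexPoly(m,h,1)
    return cv2.resize(m.astype(np.float32),(640,400),interpolation=cv2.INTER_AREA)
E
python3 - <<'E'
from h import *
import pickle
P={n:cams.grab_frame(n) for n in("scene","side")}
pickle.dump(P,open("p0.pkl","wb"))
px={"scene":(297,205),"side":(302,264)}
M={}
for n,p in P.items():
    for d in nets.masks_of(p,"key_bar"):
        v,u=np.nonzero(d["region"]);print(n,round(d["confidence"],2),u.mean().round(),v.mean().round(),len(u))
        if np.hypot(u.mean()-px[n][0],v.mean()-px[n][1])<12 and n not in M: M[n]=d["region"].astype(np.float32)
    for d in nets.masks_of(p,"head_top"):
        v,u=np.nonzero(d["region"]);print(n,'head',round(d["confidence"],2),u.mean().round(),v.mean().round(),len(u),np.ptp(u),np.ptp(v))
f=lambda a,ns=None:sum(abs(sil(P[n],KEY,a[0],a[1],0,a[2])-M[n]).sum() for n in (ns or M))
for ns in (["scene"],["side"],list(M)):
  best=min((minimize(f,[462,-213,y],args=(ns,),method="Nelder-Mead",options=dict(initial_simplex=np.array([462,-213,y])+np.array([[0,0,0],[8,0,0],[0,8,0],[0,0,.3]]))) for y in np.arange(0,3.1,.5)),key=lambda r:r.fun)
  print(ns,best.x.round(2),best.fun,[m.sum() for m in M.values()])
a=P["scene"]["color"];b=P["side"]["color"]
c=lambda im,u,v,r:cv2.resize(im[v-r:v+r,u-r:u+r,::-1],(390,290) if 0 else (300,300),interpolation=cv2.INTER_CUBIC)
cv2.imwrite("pics/c1.png",np.vstack([np.hstack([c(a,297,205,28),c(a,452,265,28)]),np.hstack([c(b,302,264,28),c(b,330,119,28)])]))
E
```

```text
scene 0.94 387.0 199.0 399
scene 0.83 342.0 198.0 422
scene 0.66 315.0 233.0 665
scene head 0.85 450.0 266.0 569 30 24
side 0.77 325.0 233.0 559
side 0.75 267.0 237.0 670
side 0.73 303.0 264.0 695
side 0.61 246.0 208.0 608
side head 0.6 329.0 117.0 190 17 13Traceback (most recent call last):
  File "<stdin>", line 15, in <module>
  File "<stdin>", line 15, in <genexpr>
    res = _minimize_neldermead(fun, x0, args, callback, bounds=bounds,
                               **options)
    fsim[k] = func(sim[k])
              ~~~~^^^^^^^^
    fx = function(np.copy(x), *(wrapper_args + args))
  File "<stdin>", line 13, in <lambda>
  File "<stdin>", line 13, in <genexpr>
KeyError: 'scene'
```

```bash
python3 - <<'E'
from h import *
import pickle
P=pickle.load(open("p0.pkl","rb"))
px={"scene":(297,205),"side":(302,264)}
M={}
for n,p in P.items():
    g=p["color"].max(2).astype(np.float32);u,v=px[n]
    w=np.zeros_like(g);w[v-21:v+21,u-21:u+21]=1
    M[n]=np.clip((95-g)/50,0,1)*w
    _,l=cv2.connectedComponents((M[n]>.2).astype(np.uint8));M[n]*=(l==l[v,u]) 
    print(n,M[n].sum(),np.percentile(g[v-25:v+25,u-25:u+25],[2,10,20,40,80]))
f=lambda a,ns:sum(abs(sil(P[n],KEY,a[0],a[1],0,a[2])-M[n]).sum() for n in ns)
for ns in (["scene"],["side"],list(M)):
  best=min((minimize(f,[462,-213,y],args=(ns,),method="Nelder-Mead",options=dict(initial_simplex=np.array([462,-213,y])+np.array([[0,0,0],[8,0,0],[0,8,0],[0,0,.3]]))) for y in np.arange(0,3.1,.5)),key=lambda r:r.fun)
  print(ns,best.x.round(3),best.fun)
a=P["scene"]["color"];b=P["side"]["color"]
c=lambda im,u,v,r:cv2.resize(im[v-r:v+r,u-r:u+r,::-1],(300,300),interpolation=cv2.INTER_CUBIC)
cv2.imwrite("pics/c1.png",np.vstack([np.hstack([c(a,297,205,28),c(a,452,265,28)]),np.hstack([c(b,302,264,28),c(b,330,119,28)])]))
E
```

```text
scene 566.76 [ 14.  17.  25. 124. 127.]
side 638.49994 [ 45.  46.  49. 118. 149.]
['scene'] [ 4.57365e+02 -2.08108e+02  2.83000e-01] 121.14750671386719
['side'] [ 4.56869e+02 -2.12515e+02  3.65000e-01] 174.96499633789062
['scene', 'side'] [ 4.56388e+02 -2.09461e+02  2.38000e-01] 314.23748779296875
```

View pics/c1.png

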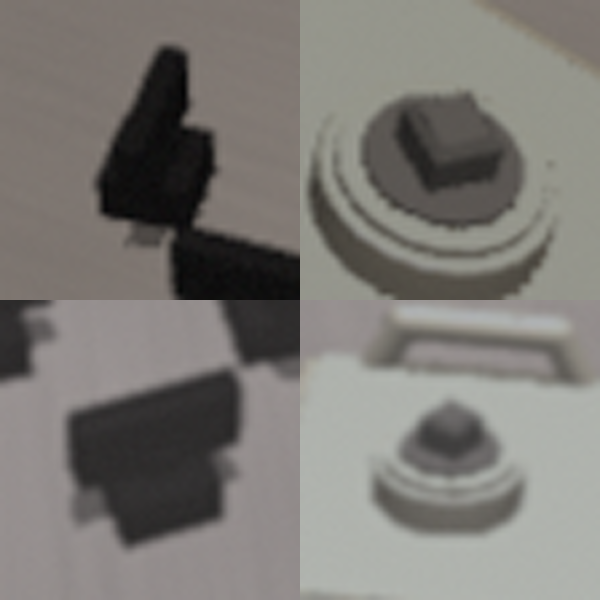

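The crop confirms the chosen key stands upright, its bar yawed about +0.3 rad from x. The head is a grey square, roughly diagonal to the side view. Next I move over the key for a wrist look.

Call:
{"method": "carry_out", "body": {
  "plan": [
    {"gripper": 1,"dx": 35,"dy": 35},
    {"gripper": 1,"dx": 70,"dy": 70},
    {"gripper": 1,"dx": 105,"dy": 105},
    {"gripper": 1,"dx": 140,"dy": 140},
    {"gripper": 1,"dx": 175,"dy": 175},
    {"gripper": 1,"dx": 210,"dy": 210},
    {"gripper": 1,"dx": 240,"dy": 245},
    {"gripper": 1,"dx": 266,"dy": 279},
    {"gripper": 1,"dx": 266,"dy": 279},
    {"gripper": 1,"dx": 266,"dy": 279}
  ]
}}

```text
invalid input at $.plan[0]: expected keys gripper, dx, dy, dz, rx, ry, rz
```

```bash
cat >> h.py <<'E'
def fproj(p,X):
    T=p["world_from_camera"];c=(np.atleast_2d(X)-T[:3,3])@T[:3,:3];r=np.hypot(c[:,0],c[:,1]);th=np.arctan2(r,c[:,2]);K=p["mtx"]
    return np.c_[K[0,2]+K[0,0]*th*c[:,0]/r,K[1,2]+K[1,1]*th*c[:,1]/r]
def fray(p,u,v):
    K=p["mtx"];a=(u-K[0,2])/K[0,0];b=(v-K[1,2])/K[1,1];th=np.hypot(a,b)
    T=p["world_from_camera"];return T[:3,3],T[:3,:3]@np.array([np.sin(th)*a/th,np.sin(th)*b/th,np.cos(th)])
def fatz(p,u,v,z):
    o,d=fray(p,u,v);return o+d*(z-o[2])/d[2]
E
python3 - <<'E'
from h import *
import pickle
s=telemetry.state();print(s["time"],s["eef_pos"],s["ee_rot"],s["q"])
p=cams.grab_frame("wrist");pickle.dump(p,open("w1.pkl","wb"))
print(p["world_from_camera"].round(3).tolist(),p["mtx"].tolist())
for t in("key_bar","key_socket"):
  for d in nets.spot_in(p,t): print(t,round(d["confidence"],2),np.round(d["location"]),fproj(p,d["location"]).round())
for q in([456,-210,57],[456,-210,0]): print(fproj(p,q))
save(p,"w1")
E
```

```text
1.2 [ 190.71233601 -489.1057695   231.28576458] [-3.08742119e+00 -5.80645453e-01  1.36593571e-05] [-1.19900923e+00  1.25812974e-01 -3.96042578e-02  1.40542538e+00
 -1.43093076e-07  1.57079001e+00]
[[0.363, -0.882, -0.301, 269.643], [-0.932, -0.343, -0.119, -457.832], [0.002, 0.324, -0.946, 373.669], [0.0, 0.0, 0.0, 1.0]] [[309.70691628693146, 0.0, 322.5055334152253], [0.0, 309.70691628693146, 198.5198385279244], [0.0, 0.0, 1.0]]
[[ 183.11733459 -101.0253226 ]]
[[198.94008974 -80.79596657]]
```

View pics/w1.png

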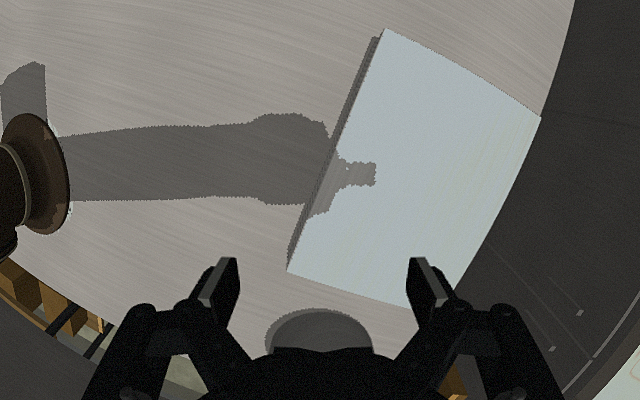

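The move was refused because every row needs all keys. The wrist picture shows only the start surroundings: paper stack on the right, fingers at (225,290) and (425,290). I'll resend it with full rows.

Call:
{"method": "carry_out", "body": {
  "plan": [
    {"gripper": 1,"dx": 35,"dy": 35,"dz": 0,"rx": 0,"ry": 0,"rz": 0},
    {"gripper": 1,"dx": 70,"dy": 70,"dz": 0,"rx": 0,"ry": 0,"rz": 0},
    {"gripper": 1,"dx": 105,"dy": 105,"dz": 0,"rx": 0,"ry": 0,"rz": 0},
    {"gripper": 1,"dx": 140,"dy": 140,"dz": 0,"rx": 0,"ry": 0,"rz": 0},
    {"gripper": 1,"dx": 175,"dy": 175,"dz": 0,"rx": 0,"ry": 0,"rz": 0},
    {"gripper": 1,"dx": 210,"dy": 210,"dz": 0,"rx": 0,"ry": 0,"rz": 0},
    {"gripper": 1,"dx": 240,"dy": 245,"dz": 0,"rx": 0,"ry": 0,"rz": 0},
    {"gripper": 1,"dx": 266,"dy": 279,"dz": -20,"rx": 0,"ry": 0,"rz": 0},
    {"gripper": 1,"dx": 266,"dy": 279,"dz": -30,"rx": 0,"ry": 0,"rz": 0},
    {"gripper": 1,"dx": 266,"dy": 279,"dz": -30,"rx": 0,"ry": 0,"rz": 0}
  ]
}}

```text
time: 2.35
eef_pos: [456.4, -208.9, 199.7]
ee_rot: [-3.085, -0.584, 0.004]
contact_force: [0.0, 0.1, -0.1]
width: 85.4
grip_force: 0.0
```

```bash
python3 - <<'E'
from h import *
import pickle
s=telemetry.state();print(s["time"],s["eef_pos"],s["ee_rot"],s["q"])
p=cams.grab_frame("wrist");pickle.dump(p,open("w1.pkl","wb"))
for t in("key_bar",):
  for d in nets.spot_in(p,t): print(t,round(d["confidence"],2),np.round(d["location"]),fproj(p,d["location"]).round())
for q in([456,-210,57],[456,-210,0]): print(fproj(p,q))
save(p,"w2")
E
```

```text
2.35 [ 456.38308106 -208.86098438  199.67718557] [-3.08520534 -0.58443253  0.00416095] [-4.29019857e-01  8.64040521e-02 -1.52854059e-01  1.33457815e+00
 -2.93193455e-04  2.33814844e+00]
key_bar 0.97 [ 460. -208.   43.] [[323. 178.]]
key_bar 0.87 [ 396. -135.   41.] [[238. 208.]]
key_bar 0.77 [ 518. -136.   53.] [[274.  98.]]
key_bar 0.63 [349. -37.  40.] [[153. 214.]]
[[323.8032808  186.50652339]]
[[323.62313063 172.02747513]]
```

View pics/w2.png

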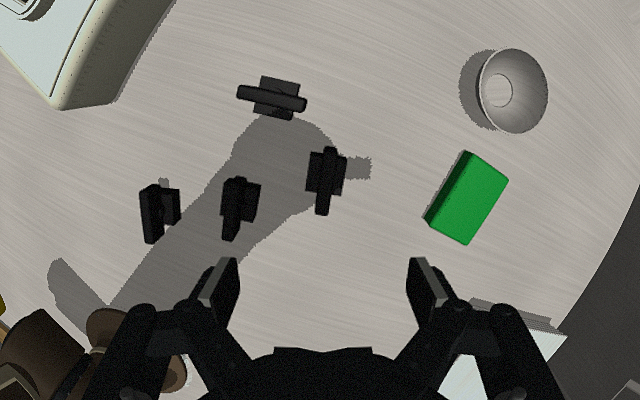

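Wrist view: the target key is centred at (325,180) with its bar from (330,150) to (322,213). The other keys are at (240,208), (160,212) and (272,97); pad and bowl are on the right. Next is a fit of position and yaw.

```bash
cat >> h.py <<'E'
def fsil(p,parts,x,y,z,yaw,S=4):
    c,s=np.cos(yaw),np.sin(yaw);R=np.array([[c,-s,0],[s,c,0],[0,0,1]]);m=np.zeros((400*S,640*S),np.uint8)
    for b in parts:
        uv=fproj(p,b@R.T+[x,y,z]);cv2.fillConvexPoly(m,cv2.convexHull(((uv+.5)*S).astype(np.float32)).astype(np.int32),1)
    return cv2.resize(m.astype(np.float32),(640,400),interpolation=cv2.INTER_AREA)
def ffit(p,parts,M,x0,z,yaws):
    f=lambda a:abs(fsil(p,parts,a[0],a[1],z,a[2])-M).sum()
    return min((minimize(f,[*x0,y],method="Nelder-Mead",options=dict(initial_simplex=np.array([*x0,y])+np.array([[0,0,0],[6,0,0],[0,6,0],[0,0,.2]]))) for y in yaws),key=lambda r:r.fun)
E
python3 - <<'E'
from h import *
import pickle
p=pickle.load(open("w1.pkl","rb"))
g=cv2.GaussianBlur(p["color"],(3,3),0).max(2).astype(np.float32)
w=np.zeros_like(g);w[140:222,296:358]=1
print(np.percentile(g[140:222,296:358],[2,10,20,25,30,40,60]))
for th in(40,55):
    M=((g<th)*w).astype(np.float32);r=ffit(p,KEY,M,(458,-208),0,np.arange(-.3,1,.3));print(th,M.sum(),r.x.round(3),r.fun)
# direct: bar end pixels
E
```

```text
[ 10.  15.  17.  18.  20. 100. 107.]
40 1768.0 [ 4.58422e+02 -2.10762e+02  2.32000e-01] 222.0
55 1830.0 [ 4.58364e+02 -2.10806e+02  2.18000e-01] 163.25
```

Call:
{"method": "carry_out", "body": {
  "plan": [
    {"gripper": 1,"dx": 1.7,"dy": -0.7,"dz": -30,"rx": 0,"ry": 0,"rz": -8.5},
    {"gripper": 1,"dx": 1.7,"dy": -0.7,"dz": -70,"rx": 0,"ry": 0,"rz": -8.5},
    {"gripper": 1,"dx": 1.7,"dy": -0.7,"dz": -110,"rx": 0,"ry": 0,"rz": -8.5},
    {"gripper": 1,"dx": 1.7,"dy": -0.7,"dz": -145,"rx": 0,"ry": 0,"rz": -8.5},
    {"gripper": 1,"dx": 1.7,"dy": -0.7,"dz": -170,"rx": 0,"ry": 0,"rz": -8.5},
    {"gripper": 1,"dx": 1.7,"dy": -0.7,"dz": -170,"rx": 0,"ry": 0,"rz": -8.5},
    {"gripper": 1,"dx": 1.7,"dy": -0.7,"dz": -170,"rx": 0,"ry": 0,"rz": -8.5}
  ]
}}

```text
time: 3.15
eef_pos: [458.3, -212.0, 32.4]
ee_rot: [3.122, 0.347, 0.001]
contact_force: [-1.2, -0.3, 0.7]
width: 85.5
grip_force: 0.0
```

Call:
{"method": "carry_out", "body": {
  "plan": [
    {"gripper": -1,"dx": 0,"dy": 0,"dz": 0,"rx": 0,"ry": 0,"rz": 0},
    {"gripper": -1,"dx": 0,"dy": 0,"dz": 0,"rx": 0,"ry": 0,"rz": 0},
    {"gripper": -1,"dx": 0,"dy": 0,"dz": 0,"rx": 0,"ry": 0,"rz": 0},
    {"gripper": -1,"dx": 0,"dy": 0,"dz": 0,"rx": 0,"ry": 0,"rz": 0},
    {"gripper": -1,"dx": 0,"dy": 0,"dz": 0,"rx": 0,"ry": 0,"rz": 0},
    {"gripper": -1,"dx": 0,"dy": 0,"dz": 0,"rx": 0,"ry": 0,"rz": 0},
    {"gripper": -1,"dx": 0,"dy": 0,"dz": 0,"rx": 0,"ry": 0,"rz": 0},
    {"gripper": -1,"dx": 0,"dy": 0,"dz": 0,"rx": 0,"ry": 0,"rz": 0},
    {"gripper": -1,"dx": 0,"dy": 0,"dz": 0,"rx": 0,"ry": 0,"rz": 0}
  ],
  "squeeze": 60
}}

```text
time: 4.05
eef_pos: [458.8, -210.9, 31.7]
ee_rot: [3.122, 0.35, 0.001]
contact_force: [-1.0, -0.4, 5.9]
width: 12.7
grip_force: 59.3
```

Call:
{"method": "carry_out", "body": {
  "plan": [
    {"gripper": -1,"dx": 0,"dy": 0,"dz": 25,"rx": 0,"ry": 0,"rz": 0},
    {"gripper": -1,"dx": 0,"dy": 0,"dz": 65,"rx": 0,"ry": 0,"rz": 0},
    {"gripper": -1,"dx": 0,"dy": 0,"dz": 105,"rx": 0,"ry": 0,"rz": 8},
    {"gripper": -1,"dx": 0,"dy": 0,"dz": 145,"rx": 0,"ry": 0,"rz": 16},
    {"gripper": -1,"dx": 0,"dy": 10,"dz": 185,"rx": 0,"ry": 0,"rz": 24},
    {"gripper": -1,"dx": 10,"dy": 30,"dz": 220,"rx": 0,"ry": 0,"rz": 32},
    {"gripper": -1,"dx": 20,"dy": 60,"dz": 240,"rx": 0,"ry": 0,"rz": 40},
    {"gripper": -1,"dx": 30,"dy": 95,"dz": 240,"rx": 0,"ry": 0,"rz": 48},
    {"gripper": -1,"dx": 45,"dy": 130,"dz": 240,"rx": 0,"ry": 0,"rz": 56},
    {"gripper": -1,"dx": 60,"dy": 165,"dz": 240,"rx": 0,"ry": 0,"rz": 64}
  ]
}}

```text
time: 5.05
eef_pos: [518.6, -44.4, 271.0]
ee_rot: [-2.456, -1.958, 0.001]
contact_force: [0.2, -0.2, -1.5]
width: 13.0
grip_force: 58.7
```

Call:
{"method": "carry_out", "body": {
  "plan": [
    {"gripper": -1,"dx": 15,"dy": 30,"dz": 0,"rx": 0,"ry": 0,"rz": 8},
    {"gripper": -1,"dx": 30,"dy": 60,"dz": 0,"rx": 0,"ry": 0,"rz": 16},
    {"gripper": -1,"dx": 45,"dy": 90,"dz": 0,"rx": 0,"ry": 0,"rz": 24},
    {"gripper": -1,"dx": 60,"dy": 115,"dz": 0,"rx": 0,"ry": 0,"rz": 32},
    {"gripper": -1,"dx": 75,"dy": 140,"dz": 0,"rx": 0,"ry": 0,"rz": 40},
    {"gripper": -1,"dx": 90,"dy": 160,"dz": 0,"rx": 0,"ry": 0,"rz": 48},
    {"gripper": -1,"dx": 105,"dy": 175,"dz": 0,"rx": 0,"ry": 0,"rz": 56},
    {"gripper": -1,"dx": 115,"dy": 180,"dz": 0,"rx": 0,"ry": 0,"rz": 64},
    {"gripper": -1,"dx": 120,"dy": 184,"dz": 0,"rx": 0,"ry": 0,"rz": 72},
    {"gripper": -1,"dx": 120,"dy": 184,"dz": 0,"rx": 0,"ry": 0,"rz": 80}
  ]
}}

```text
time: 6.05
eef_pos: [638.8, 138.9, 269.5]
ee_rot: [-0.621, -3.077, 0.001]
contact_force: [-0.1, -0.0, -1.7]
width: 12.8
grip_force: 58.7
```

```bash
python3 - <<'E'
from h import *
import pickle
s=telemetry.state();print(s["time"],s["eef_pos"],s["ee_rot"],s["q"].round(3))
p=cams.grab_frame("wrist");s=telemetry.state();pickle.dump((p,s),open("w2.pkl","wb"));print(s["eef_pos"],s["width"],s["ee_rot"])
for t in("key_bar","head_top","head_foot"):
  for d in nets.spot_in(p,t): print(t,round(d["confidence"],2),np.round(d["location"]),fproj(p,d["location"]).round())
save(p,"w3",s=1.25)
E
```

```text
6.05 [638.83316165 138.93251271 269.54657024] [-6.21111677e-01 -3.07729367e+00  1.29492481e-03] [0.214 0.393 0.391 1.571 0.    0.612]
[638.55634543 138.61743034 269.80220429] 13.09637226661746 [-6.13708459e-01 -3.07894795e+00  1.42343110e-03]
key_bar 0.94 [ 393. -125.   34.] [[91. 88.]]
key_bar 0.78 [347. -23.  39.] [[128.  22.]]
key_bar 0.76 [629. 142. 293.] [[317. 265.]]
key_bar 0.75 [ 520. -121.   34.] [[124. 162.]]
head_top 0.76 [569. 144. 145.] [[296. 116.]]
head_foot 0.76 [567. 141. 143.] [[292. 115.]]
```

View pics/w3.png

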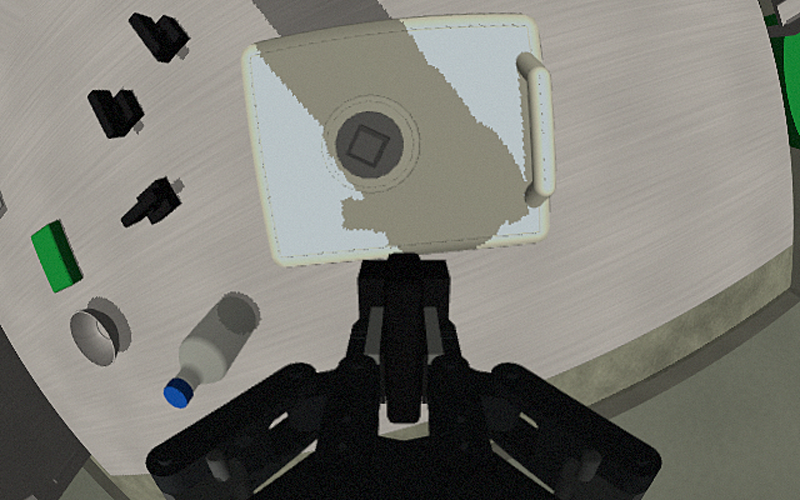

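Wrist view: the canister has the head's square at displayed (368,146), image (294,117), rotated about 25°. The key hangs at displayed (404,300), bar vertical and block square to the fingers. I'll take an enlarged, contrast-stretched crop of the head and key.

```bash
python3 - <<'E'
from h import *
import pickle
p,s=pickle.load(open("w2.pkl","rb"))
im=p["color"].astype(np.float32)
a=im[90:145,265:325].mean(2);a=np.clip((a-30)/(110-30),0,1)*255
b=im[195:255,280:368].mean(2);b=np.clip((b-0)/(60),0,1)*255
a=cv2.resize(a,None,fx=8,fy=8,interpolation=cv2.INTER_CUBIC)[:440,:]
b=cv2.resize(b,None,fx=3.5,fy=3.5,interpolation=cv2.INTER_CUBIC)
o=np.zeros((440,800));o[:,:480]=a;o[:b.shape[0],490:490+b.shape[1]]=b
cv2.imwrite("pics/c2.png",np.clip(o,0,255))
E
```

```text
[ WARN:0@0.400] global loadsave.cpp:1063 imwrite_ Unsupported depth image for selected encoder is fallbacked to CV_8U.
```

View pics/c2.png

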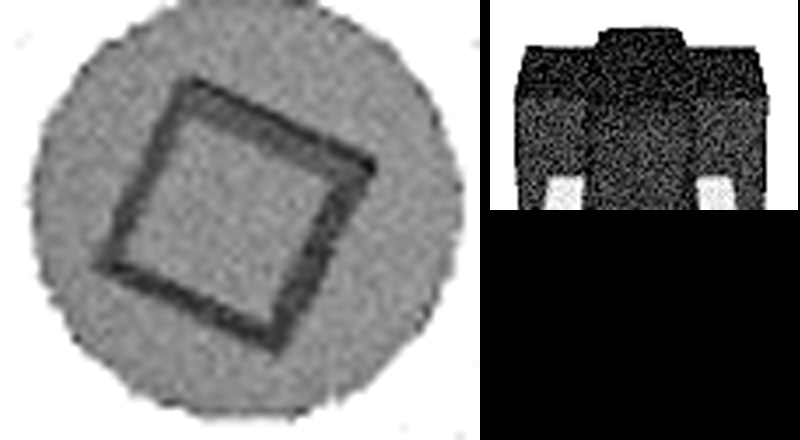

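```bash
python3 - <<'E'
from h import *
import pickle
from scipy.spatial.transform import Rotation as Ro
p,s=pickle.load(open("w2.pkl","rb"))
px=lambda c,o,k:(np.array(c)+.5)/k-.5+np.array(o)
inn=[(188,110),(335,183),(270,312),(128,258)]; out=[(190,80),(377,165),(275,352),(98,265)]
for nm,cs,z in(("in",inn,161.4),("out",out,157.4)):
    W=np.array([fatz(p,*px(c,(265,90),8),z)[:2] for c in cs]);e=np.roll(W,-1,0)-W
    print(nm,W.mean(0).round(1),"len",np.hypot(*e.T).round(1),"yaw",(np.degrees(np.arctan2(e[:,1],e[:,0]))%90).round(1))
g=cv2.GaussianBlur(p["color"],(3,3),0).mean(2)[80:155,255:335]
m=((g<88)).astype(np.uint8);n,l,st,_=cv2.connectedComponentsWithStats(m)
k=l[40,40] or np.argmax(st[1:,4])+1
k=np.argmax(st[1:,4])+1;print(st[k])
c=cv2.findContours((l==k).astype(np.uint8),cv2.RETR_EXTERNAL,cv2.CHAIN_APPROX_NONE)[0][0][:,0]
W=np.array([fatz(p,u+255,v+80,142.3)[:2] for u,v in c]);print("disc",np.median(W,0),(W.max(0)+W.min(0))/2,np.ptp(W,axis=0))
R=Ro.from_rotvec(s["ee_rot"]).as_matrix();t=s["eef_pos"];print("tool x yaw",np.degrees(np.arctan2(R[1,0],R[0,0])))
# key points assumed in tool frame: underside at tool z=+31.5
zu=t[2]-31.5
for nm,c,h in(("barend",(642,28),23),("blkL",(527,45),0),("blkR",(757,45),0),("blkmid",(642,45),0)):
    u=px((c[0]-490,c[1]),(280,195),3.5);X=fatz(p,*u,zu+h);print(nm,u.round(1),(R.T@(X-t)).round(1))
E
```

```text
in [568.7 144. ] len [16.6 14.7 15.5 16.3] yaw [39.7 40.1 45.3 44.1]
out [568.9 144. ] len [21.  22.  20.5 21.4] yaw [41.7 38.3 39.9 39.7]
[  14    9   53   53 2213]
disc [568.315263   143.64874726] [568.88550273 143.3053886 ] [46.35957139 46.38125018]
tool x yaw 157.45455176630608
barend [323.1 202.6] [28.8  1.9  8.6]
blkL [290.2 207.5] [ 17.5 -17.9  31.6]
blkR [355.9 207.5] [17.3 21.7 31.5]
blkmid [323.1 207.5] [17.4  1.9 31.5]
```

Head top measures about (568.9, 143.7), yaw about 40.5° mod 90; its edge lengths roughly agree with 16 and 22 mm. Next I go to tool yaw 220.5°, with the key 35 mm short of the head and 20 mm above it, then look again so the camera bias cancels.

Call:
{"method": "carry_out", "body": {
  "plan": [
    {"gripper": -1,"dx": -5,"dy": 4,"dz": 0,"rx": 0,"ry": 0,"rz": 8},
    {"gripper": -1,"dx": -10,"dy": 8,"dz": -5,"rx": 0,"ry": 0,"rz": 16},
    {"gripper": -1,"dx": -15,"dy": 12,"dz": -15,"rx": 0,"ry": 0,"rz": 24},
    {"gripper": -1,"dx": -20,"dy": 16,"dz": -25,"rx": 0,"ry": 0,"rz": 32},
    {"gripper": -1,"dx": -30,"dy": 20,"dz": -35,"rx": 0,"ry": 0,"rz": 40},
    {"gripper": -1,"dx": -40,"dy": 24,"dz": -45,"rx": 0,"ry": 0,"rz": 48},
    {"gripper": -1,"dx": -43,"dy": 28,"dz": -55,"rx": 0,"ry": 0,"rz": 56},
    {"gripper": -1,"dx": -43,"dy": 28,"dz": -58,"rx": 0,"ry": 0,"rz": 63.6},
    {"gripper": -1,"dx": -43,"dy": 28,"dz": -58,"rx": 0,"ry": 0,"rz": 63.6},
    {"gripper": -1,"dx": -43,"dy": 28,"dz": -58,"rx": 0,"ry": 0,"rz": 63.6}
  ]
}}

```text
time: 7.25
eef_pos: [595.4, 166.0, 213.5]
ee_rot: [-1.078, 2.951, -0.0]
contact_force: [0.2, 0.6, -1.0]
width: 12.8
grip_force: 58.7
```

```bash
python3 - <<'E'
from h import *
import pickle
p=cams.grab_frame("wrist");s=telemetry.state();pickle.dump((p,s),open("w3.pkl","wb"))
P={n:cams.grab_frame(n) for n in("scene","side")};pickle.dump(P,open("p3.pkl","wb"))
print(s["time"],s["eef_pos"],s["ee_rot"],s["q"].round(2))
u=fproj(p,[568.9,143.7,161.4])[0].round().astype(int);print(u)
im=p["color"].astype(np.float32).mean(2)
u0,v0=290,u[1]-40
a=im[v0:v0+75,u0:u0+65];a=np.clip((a-30)/(80),0,1)*255
b=np.clip(im[170:250,280:368]/70,0,1)*255
a=cv2.resize(a,None,fx=7,fy=7,interpolation=cv2.INTER_CUBIC);b=cv2.resize(b,None,fx=3.5,fy=3.5,interpolation=cv2.INTER_CUBIC)
o=np.zeros((525,800));o[:,:455]=a;o[:b.shape[0],480:480+b.shape[1]]=b;print(u0,v0)
cv2.imwrite("pics/c3.png",np.clip(o,0,255).astype(np.uint8))
E
```

```text
7.3 [595.54349468 166.0655281  213.68167422] [-1.07868457e+00  2.95002129e+00 -9.39322340e-05] [ 0.27  0.31  0.15  1.41 -0.   -0.43]
[323 171]
290 131
```

View pics/c3.png

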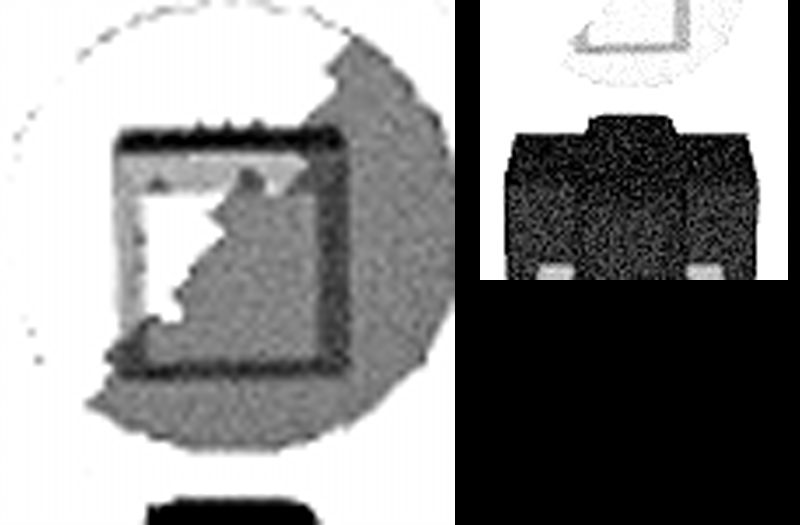

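Crop: the head square runs (140,190) to (322,362) in the left panel and is parallel to the image to about 1°. The key's block front edge is in the right panel at row 134, columns 514 to 747, also square to it.

```bash
python3 - <<'E'
from h import *
import pickle
from scipy.spatial.transform import Rotation as Ro
p,s=pickle.load(open("w3.pkl","rb"))
px=lambda c,o,k:(np.array(c)+.5)/k-.5+np.array(o)
R=Ro.from_rotvec(s["ee_rot"]).as_matrix();t=s["eef_pos"]
print("yaw",np.degrees(np.arctan2(R[1,0],R[0,0]))%360,R[:,0],R[:,1])
for nm,cs,z in(("in",[(142,190),(316,190),(320,363),(146,366)],161.4),("out",[(116,152),(345,152),(348,374),(118,378)],157.4)):
    W=np.array([R.T@(fatz(p,*px(c,(290,131),7),z)-t) for c in cs]);print(nm,W.round(1).tolist(),W.mean(0).round(2))
zu=t[2]-31.5
for nm,c,h in(("barendL",(588,116),23),("barendR",(672,116),23),("blkL",(514,134),0),("blkR",(748,134),0),("padL",(575,270),57),("padR",(687,270),57)):
    X=fatz(p,*px((c[0]-480,c[1]),(280,170),3.5),zu+h);print(nm,(R.T@(X-t)).round(1))
E
```

```text
yaw 220.1702001281085 [-7.64131540e-01 -6.45060268e-01 -4.90469801e-04] [-6.45060236e-01  7.64131686e-01 -2.43024233e-04]
in [[43.4, -8.2, 52.3], [43.3, 7.7, 52.3], [26.9, 8.2, 52.3], [26.6, -8.1, 52.3]] [35.05 -0.11 52.26]
out [[46.2, -10.8, 56.3], [46.2, 10.5, 56.3], [24.7, 11.0, 56.3], [24.3, -10.9, 56.3]] [ 3.531e+01 -5.000e-02  5.626e+01]
barendL [28.5 -6.3  8.5]
barendR [28.5  6.1  8.5]
blkL [ 16.9 -20.1  31.5]
blkR [16.9 20.1 31.5]
padL [ 20.8  -6.7 -25.5]
padR [ 20.8   6.9 -25.5]
```

Call:
{"method": "carry_out", "body": {
  "plan": [
    {"gripper": -1,"dx": -10,"dy": -8.5,"dz": 0,"rx": 0,"ry": 0,"rz": 0},
    {"gripper": -1,"dx": -20,"dy": -17,"dz": 0,"rx": 0,"ry": 0,"rz": 0},
    {"gripper": -1,"dx": -29.1,"dy": -24.7,"dz": -6,"rx": 0,"ry": 0,"rz": 0},
    {"gripper": -1,"dx": -29.1,"dy": -24.7,"dz": -14,"rx": 0,"ry": 0,"rz": 0},
    {"gripper": -1,"dx": -29.1,"dy": -24.7,"dz": -16,"rx": 0,"ry": 0,"rz": 0},
    {"gripper": -1,"dx": -29.1,"dy": -24.7,"dz": -18,"rx": 0,"ry": 0,"rz": 0},
    {"gripper": -1,"dx": -29.1,"dy": -24.7,"dz": -20,"rx": 0,"ry": 0,"rz": 0},
    {"gripper": -1,"dx": -29.1,"dy": -24.7,"dz": -22,"rx": 0,"ry": 0,"rz": 0},
    {"gripper": -1,"dx": -29.1,"dy": -24.7,"dz": -22,"rx": 0,"ry": 0,"rz": 0}
  ]
}}

```text
time: 8.3
eef_pos: [566.4, 141.6, 190.9]
ee_rot: [1.085, -2.948, -0.0]
contact_force: [-0.6, -0.0, -0.6]
width: 12.8
grip_force: 58.7
```

Call:
{"method": "carry_out", "body": {
  "plan": [
    {"gripper": -1,"dx": 0,"dy": 0,"dz": -1,"rx": 0,"ry": 0,"rz": 0},
    {"gripper": -1,"dx": 0,"dy": 0,"dz": -2,"rx": 0,"ry": 0,"rz": 0},
    {"gripper": -1,"dx": 0,"dy": 0,"dz": -2,"rx": 0,"ry": 0,"rz": 0}
  ]
}}

```text
time: 8.6
eef_pos: [566.3, 141.5, 189.2]
ee_rot: [1.085, -2.948, 0.0]
contact_force: [0.0, 0.2, -1.1]
width: 12.8
grip_force: 58.7
```

Call:
{"method": "carry_out", "body": {
  "plan": [
    {"gripper": -1,"dx": 0,"dy": 0,"dz": -1,"rx": 0,"ry": 0,"rz": 0},
    {"gripper": -1,"dx": 0,"dy": 0,"dz": -2,"rx": 0,"ry": 0,"rz": 0},
    {"gripper": -1,"dx": 0,"dy": 0,"dz": -3,"rx": 0,"ry": 0,"rz": 0},
    {"gripper": -1,"dx": 0,"dy": 0,"dz": -3,"rx": 0,"ry": 0,"rz": 0}
  ]
}}

```text
time: 9.0
eef_pos: [566.2, 141.5, 186.1]
ee_rot: [1.085, -2.948, -0.0]
contact_force: [0.3, -0.1, -1.2]
width: 13.0
grip_force: 58.7
```

Call:
{"method": "carry_out", "body": {
  "plan": [
    {"gripper": -1,"dx": 0,"dy": 0,"dz": -2,"rx": 0,"ry": 0,"rz": 0},
    {"gripper": -1,"dx": 0,"dy": 0,"dz": -4,"rx": 0,"ry": 0,"rz": 0},
    {"gripper": -1,"dx": 0,"dy": 0,"dz": -6,"rx": 0,"ry": 0,"rz": 0},
    {"gripper": -1,"dx": 0,"dy": 0,"dz": -7,"rx": 0,"ry": 0,"rz": 0},
    {"gripper": -1,"dx": 0,"dy": 0,"dz": -7,"rx": 0,"ry": 0,"rz": 0}
  ]
}}

```text
time: 9.5
eef_pos: [566.2, 141.5, 179.0]
ee_rot: [1.085, -2.948, -0.0]
contact_force: [-0.0, -0.4, -0.2]
width: 13.2
grip_force: 58.7
```

Call:
{"method": "carry_out", "body": {
  "plan": [
    {"gripper": -1,"dx": 0,"dy": 0,"dz": -0.7,"rx": 0,"ry": 0,"rz": 0},
    {"gripper": -1,"dx": 0,"dy": 0,"dz": -1.4,"rx": 0,"ry": 0,"rz": 0},
    {"gripper": -1,"dx": 0,"dy": 0,"dz": -1.4,"rx": 0,"ry": 0,"rz": 0}
  ]
}}

```text
time: 9.8
eef_pos: [566.3, 141.5, 177.8]
ee_rot: [1.085, -2.948, -0.0]
contact_force: [0.4, 0.3, -0.6]
width: 12.8
grip_force: 58.7
```

Call:
{"method": "carry_out", "body": {
  "plan": [
    {"gripper": -1,"dx": 0,"dy": 0,"dz": -0.6,"rx": 0,"ry": 0,"rz": 0},
    {"gripper": -1,"dx": 0,"dy": 0,"dz": -1.2,"rx": 0,"ry": 0,"rz": 0},
    {"gripper": -1,"dx": 0,"dy": 0,"dz": -1.2,"rx": 0,"ry": 0,"rz": 0}
  ]
}}

```text
time: 10.1
eef_pos: [566.3, 141.5, 176.6]
ee_rot: [1.085, -2.948, -0.0]
contact_force: [-0.2, -0.5, -0.0]
width: 12.8
grip_force: 58.7
```

Call:
{"method": "carry_out", "body": {
  "plan": [
    {"gripper": -1,"dx": 0,"dy": 0,"dz": -0.4,"rx": 0,"ry": 0,"rz": 0},
    {"gripper": -1,"dx": 0,"dy": 0,"dz": -0.7,"rx": 0,"ry": 0,"rz": 0},
    {"gripper": -1,"dx": 0,"dy": 0,"dz": -0.7,"rx": 0,"ry": 0,"rz": 0}
  ]
}}

```text
time: 10.4
eef_pos: [566.3, 141.5, 175.9]
ee_rot: [1.085, -2.948, 0.0]
contact_force: [-0.4, 0.5, -0.8]
width: 12.9
grip_force: 58.7
```

Call:
{"method": "carry_out", "body": {
  "plan": [
    {"gripper": -1,"dx": 0,"dy": 0,"dz": -0.4,"rx": 0,"ry": 0,"rz": 0},
    {"gripper": -1,"dx": 0,"dy": 0,"dz": -0.7,"rx": 0,"ry": 0,"rz": 0},
    {"gripper": -1,"dx": 0,"dy": 0,"dz": -0.7,"rx": 0,"ry": 0,"rz": 0}
  ]
}}

```text
time: 10.7
eef_pos: [566.4, 141.5, 175.7]
ee_rot: [-1.085, 2.948, -0.0]
contact_force: [-0.4, -0.3, 2.9]
width: 13.0
grip_force: 59.0
```

```bash
python3 - <<'E'
from h import *
p=cams.grab_frame("scene");q=cams.grab_frame("side");s=telemetry.state();print(s["eef_pos"],s["contact_force"],s["moment"])
f=lambda im,u,v,r:np.clip(cv2.resize(im[v-r:v+r,u-r:u+r,::-1],(400,400),interpolation=cv2.INTER_CUBIC).astype(float)*1.5,0,255)
cv2.imwrite("pics/c4.png",np.hstack([f(p["color"],452,255,32),f(q["color"],330,112,32)]))
E
```

```text
[566.44734733 141.48607665 175.67483068] [0.01749995 0.04814658 3.69241982] [-0.12898392  0.14424621  0.01212178][ WARN:0@0.795] global loadsave.cpp:1063 imwrite_ Unsupported depth image for selected encoder is fallbacked to CV_8U.
```

View pics/c4.png

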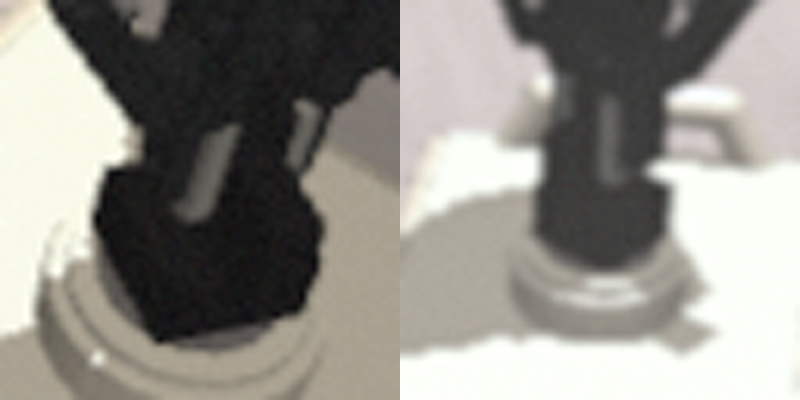

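The key is seated: contact force began at TCP z 175.7, where full seating was predicted at 175.9, and both views show the block enclosing the head down at the flange. Now I turn clockwise about the head axis at (568.8, 143.5), following the sink. The first 45° cannot reach the click.

Call:
{"method": "carry_out", "body": {
  "plan": [
    {"gripper": -1,"dx": -0.15,"dy": 0.2,"dz": 0,"rx": 0,"ry": 0,"rz": -4.5},
    {"gripper": -1,"dx": -0.28,"dy": 0.4,"dz": -0.05,"rx": 0,"ry": 0,"rz": -9},
    {"gripper": -1,"dx": -0.4,"dy": 0.62,"dz": -0.12,"rx": 0,"ry": 0,"rz": -13.5},
    {"gripper": -1,"dx": -0.5,"dy": 0.84,"dz": -0.2,"rx": 0,"ry": 0,"rz": -18},
    {"gripper": -1,"dx": -0.58,"dy": 1.07,"dz": -0.28,"rx": 0,"ry": 0,"rz": -22.5},
    {"gripper": -1,"dx": -0.65,"dy": 1.31,"dz": -0.36,"rx": 0,"ry": 0,"rz": -27},
    {"gripper": -1,"dx": -0.69,"dy": 1.55,"dz": -0.44,"rx": 0,"ry": 0,"rz": -31.5},
    {"gripper": -1,"dx": -0.72,"dy": 1.79,"dz": -0.52,"rx": 0,"ry": 0,"rz": -36},
    {"gripper": -1,"dx": -0.72,"dy": 2.03,"dz": -0.6,"rx": 0,"ry": 0,"rz": -40.5},
    {"gripper": -1,"dx": -0.71,"dy": 2.28,"dz": -0.68,"rx": 0,"ry": 0,"rz": -45}
  ],
  "squeeze": 80
}}

```text
time: 11.8
eef_pos: [565.8, 143.1, 175.1]
ee_rot: [0.131, 3.138, -0.002]
contact_force: [-0.6, -2.5, 4.1]
width: 12.3
grip_force: 82.5
```

```bash
cat > st.py <<'E'
from h import *
s=telemetry.state();r=s["ee_rot"];print(round(s["time"],2),"yaw",round(np.degrees(2*np.arctan2(r[1],r[0]))%360,1),"mom",s["moment"].round(3),"F",s["contact_force"].round(1),"q6",s["q"][5].round(2),"tau6",s["joint_efforts"][5].round(3),s["eef_pos"].round(2))
E
python3 st.py
```

```text
11.8 yaw 175.2 mom [-0.682  0.186  0.152] F [-0.6 -2.5  4.1] q6 0.33 tau6 -0.711 [565.8  143.08 175.13]
```

Call:
{"method": "carry_out", "body": {
  "plan": [
    {"gripper": -1,"dx": 0,"dy": -0.1,"dz": -0.08,"rx": 0,"ry": 0,"rz": -4},
    {"gripper": -1,"dx": 0.1,"dy": 0,"dz": -0.15,"rx": 0,"ry": 0,"rz": -8},
    {"gripper": -1,"dx": 0.1,"dy": 0,"dz": -0.15,"rx": 0,"ry": 0,"rz": -8}
  ]
}}

```text
time: 12.1
eef_pos: [565.8, 143.3, 175.0]
ee_rot: [0.345, 3.122, -0.001]
contact_force: [-1.8, -2.7, 5.2]
width: 12.4
grip_force: 82.5
```

```bash
python3 st.py
```

```text
12.1 yaw 167.4 mom [-0.604  0.254  0.069] F [-1.8 -2.7  5.2] q6 0.47 tau6 0.534 [565.84 143.27 174.96]
```

Call:
{"method": "carry_out", "body": {
  "plan": [
    {"gripper": -1,"dx": 0.1,"dy": 0,"dz": -0.08,"rx": 0,"ry": 0,"rz": -4},
    {"gripper": -1,"dx": 0.2,"dy": 0.1,"dz": -0.15,"rx": 0,"ry": 0,"rz": -8},
    {"gripper": -1,"dx": 0.2,"dy": 0.1,"dz": -0.15,"rx": 0,"ry": 0,"rz": -8}
  ]
}}

```text
time: 12.4
eef_pos: [565.8, 143.5, 174.9]
ee_rot: [0.56, 3.091, -0.001]
contact_force: [-3.1, -2.0, 5.7]
width: 12.5
grip_force: 82.8
```

```bash
python3 st.py
```

```text
12.4 yaw 159.4 mom [-0.626  0.462  0.263] F [-3.1 -2.   5.7] q6 0.61 tau6 0.656 [565.82 143.48 174.9 ]
```

Call:
{"method": "carry_out", "body": {
  "plan": [
    {"gripper": -1,"dx": 0.1,"dy": 0,"dz": -0.08,"rx": 0,"ry": 0,"rz": -4},
    {"gripper": -1,"dx": 0.2,"dy": 0.1,"dz": -0.15,"rx": 0,"ry": 0,"rz": -8},
    {"gripper": -1,"dx": 0.2,"dy": 0.1,"dz": -0.15,"rx": 0,"ry": 0,"rz": -8}
  ]
}}

```text
time: 12.7
eef_pos: [566.0, 143.8, 174.9]
ee_rot: [0.775, 3.044, -0.0]
contact_force: [-3.2, -1.7, 6.5]
width: 12.7
grip_force: 82.9
```

```bash
python3 st.py
```

```text
12.7 yaw 151.4 mom [-0.449  0.642  0.069] F [-3.2 -1.7  6.5] q6 0.75 tau6 0.474 [565.95 143.8  174.9 ]
```

```bash
cat > av.py <<'E'
from h import *
L=[]
for i in range(6):
    s=telemetry.state();L.append(np.r_[s["moment"],s["joint_efforts"][5],s["contact_force"]]);cams.grab_frame("side")
r=s["ee_rot"];L=np.array(L);print(round(s["time"],2),"yaw",round(np.degrees(2*np.arctan2(r[1],r[0]))%360,1),"mz",L[:,2].round(2),"mean",L.mean(0).round(3),s["eef_pos"].round(2),s["q"][5].round(2))
E
python3 av.py
```

```text
12.95 yaw 151.5 mz [0.07 0.07 0.1  0.13 0.02 0.11] mean [-0.477  0.609  0.082  0.16  -2.539 -1.945  6.869] [565.95 143.78 174.92] 0.75
```

Call:
{"method": "carry_out", "body": {
  "plan": [
    {"gripper": -1,"dx": 0.2,"dy": 0.1,"dz": 0,"rx": 0,"ry": 0,"rz": -4},
    {"gripper": -1,"dx": 0.4,"dy": 0.2,"dz": 0,"rx": 0,"ry": 0,"rz": -8}
  ]
}}

```text
time: 13.2
eef_pos: [566.3, 144.2, 174.9]
ee_rot: [0.988, 2.982, 0.0]
contact_force: [-2.7, -0.3, 5.3]
width: 12.4
grip_force: 82.8
```

```bash
python3 av.py
```

```text
13.45 yaw 143.5 mz [-0.08 -0.07 -0.1  -0.16 -0.11 -0.12] mean [-0.278  0.596 -0.103 -0.111 -2.502 -1.041  6.346] [566.39 144.17 174.93] 0.89
```

Call:
{"method": "carry_out", "body": {
  "plan": [
    {"gripper": -1,"dx": 0.2,"dy": 0.1,"dz": 0,"rx": 0,"ry": 0,"rz": -4},
    {"gripper": -1,"dx": 0.4,"dy": 0.2,"dz": -0.1,"rx": 0,"ry": 0,"rz": -8}
  ]
}}

```text
time: 13.7
eef_pos: [567.0, 144.3, 174.9]
ee_rot: [1.193, 2.905, 0.001]
contact_force: [-1.8, -1.4, 7.0]
width: 12.5
grip_force: 82.9
```

```bash
python3 av.py
```

```text
13.95 yaw 135.5 mz [ 0.02 -0.04 -0.03  0.01 -0.06 -0.07] mean [-0.354  0.44  -0.029 -0.037 -1.915 -1.477  6.787] [567.03 144.35 174.91] 1.03
```

The torque rose to 0.26 N m at 61°, fell through zero and reversed to -0.10 at 77°, and is near 0 at 85° with no further sinking: that is the click. I'll turn 5° more, inside the play, to confirm the torque stays free.

Call:
{"method": "carry_out", "body": {
  "plan": [
    {"gripper": -1,"dx": 0.2,"dy": 0.05,"dz": 0.05,"rx": 0,"ry": 0,"rz": -2.5},
    {"gripper": -1,"dx": 0.35,"dy": 0.1,"dz": 0.1,"rx": 0,"ry": 0,"rz": -5},
    {"gripper": -1,"dx": 0.35,"dy": 0.1,"dz": 0.2,"rx": 0,"ry": 0,"rz": -5}
  ]
}}

```text
time: 14.3
eef_pos: [567.5, 144.5, 174.9]
ee_rot: [1.316, 2.852, 0.001]
contact_force: [-1.4, -0.8, 5.3]
width: 12.5
grip_force: 82.7
```

```bash
python3 av.py
```

```text
14.55 yaw 130.5 mz [-0.02 -0.01  0.03  0.01 -0.   -0.04] mean [-0.253  0.246 -0.007  0.054 -0.97  -0.924  5.321] [567.52 144.51 174.95] 1.11
```

Call:
{"method": "carry_out", "body": {
  "plan": [
    {"gripper": 0,"dx": 0,"dy": 0,"dz": 0.2,"rx": 0,"ry": 0,"rz": 0},
    {"gripper": 0,"dx": 0,"dy": 0,"dz": 0.2,"rx": 0,"ry": 0,"rz": 0},
    {"gripper": 0,"dx": 0,"dy": 0,"dz": 0.2,"rx": 0,"ry": 0,"rz": 0},
    {"gripper": 0,"dx": 0,"dy": 0,"dz": 0.2,"rx": 0,"ry": 0,"rz": 0},
    {"gripper": 0,"dx": 0,"dy": 0,"dz": 0.2,"rx": 0,"ry": 0,"rz": 0},
    {"gripper": 0,"dx": 0,"dy": 0,"dz": 0.2,"rx": 0,"ry": 0,"rz": 0}
  ]
}}

```text
time: 15.2
eef_pos: [567.2, 144.5, 174.3]
ee_rot: [-1.317, -2.852, 0.0]
contact_force: [-0.3, -0.7, -0.2]
width: 42.9
grip_force: 0.0
```

Call:
{"method": "carry_out", "body": {
  "plan": [
    {"gripper": 0,"dx": 0,"dy": 0,"dz": 10,"rx": 0,"ry": 0,"rz": 0},
    {"gripper": 0,"dx": 0,"dy": 0,"dz": 30,"rx": 0,"ry": 0,"rz": 0},
    {"gripper": 0,"dx": 0,"dy": 0,"dz": 60,"rx": 0,"ry": 0,"rz": 0},
    {"gripper": 0,"dx": 0,"dy": 0,"dz": 100,"rx": 0,"ry": 0,"rz": 0},
    {"gripper": 0,"dx": -30,"dy": 0,"dz": 110,"rx": 0,"ry": 0,"rz": 0},
    {"gripper": 0,"dx": -70,"dy": -10,"dz": 110,"rx": 0,"ry": 0,"rz": 0},
    {"gripper": 0,"dx": -110,"dy": -20,"dz": 110,"rx": 0,"ry": 0,"rz": 0},
    {"gripper": 0,"dx": -150,"dy": -30,"dz": 110,"rx": 0,"ry": 0,"rz": 0},
    {"gripper": 0,"dx": -150,"dy": -30,"dz": 110,"rx": 0,"ry": 0,"rz": 0}
  ]
}}

```text
time: 16.1
eef_pos: [413.3, 113.5, 286.5]
ee_rot: [1.317, 2.851, 0.001]
contact_force: [-0.3, 0.6, 0.5]
width: 42.8
grip_force: 0.0
```

```bash
python3 - <<'E'
from h import *
p=cams.grab_frame("scene");q=cams.grab_frame("side");s=telemetry.state();print(s["time"],s["eef_pos"],s["contact_force"])
# model overlay: key seated, expected underside 160.3-17, head at (568.8,143.5), bar yaw ~ 130.5
def f(p,u,v,r):
    im=p["color"].copy();m=sil(p,KEY,568.8,143.5,143.3,np.radians(130.5));c=cv2.findContours((m>.5).astype(np.uint8),0,2)[0]
    g=im[v-r:v+r,u-r:u+r,::-1].copy();g=cv2.resize(g,(400,400),interpolation=cv2.INTER_CUBIC)
    cc=[((x-[u-r,v-r]+.5)*400/(2*r)).astype(np.int32) for x in c];cv2.drawContours(g,cc,-1,(0,0,255),1);return g
cv2.imwrite("pics/c5.png",np.hstack([f(p,452,255,36),f(q,330,112,36)]))
E
```

```text
16.2 [417.08945388 114.43532097 285.88182698] [-0.59239746  0.40837102 -0.47085044]
```

View pics/c5.png

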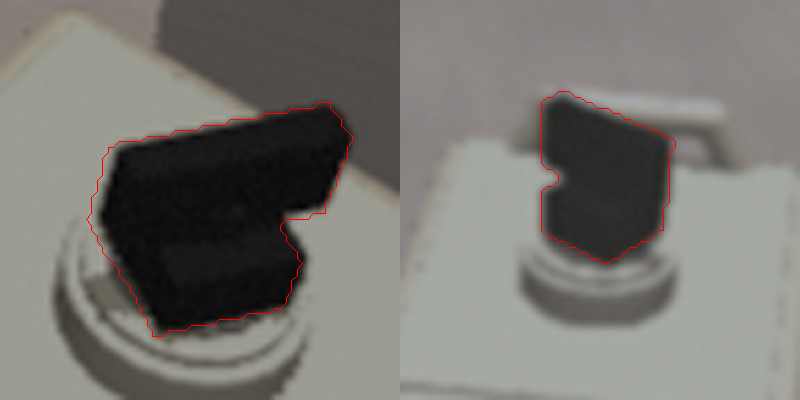

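The red model outline matches the key standing upright and fully seated in both views.

```bash
python3 -c "
from station import env
print(env.hand_in())"
```

```text
the job is handed in; nothing more can be done
None
```

The job is handed in: the rightmost key is fully seated on the bung's head, turned clockwise through one click (seen as the torque reversing, since the ratchet can't be read directly), and left standing upright, with nothing else on the counter touched.

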